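# Clear and close the beam duct

## Robot

A 6-joint arm with a two-finger parallel gripper is mounted at the origin on a cart in front of the work surface, level with it; the furniture and walls round the work are solid. World frame = base frame: x ahead of the robot, y to its left, z up, the work surface at z = 0. Lengths are in mm, angles in rad, forces in N, time in s.
With the tool pointing down it reaches from about 275 to 725 mm from the base axis. Payload 5.6 kg.
Tool frame: the origin (TCP) lies on the centre line of the jaws, within the pads' length; the fingertips stand 22 mm ahead of it and the grasp point (between the pads) lies 3 mm ahead of it (r.tips_ahead is the distance from the TCP to the fingertips, in mm); z points along the fingers, y is the line along which they close (so a half turn about z gives the same grasp; the last joint's range is limited). The gripper opens to 85 mm and grips with 20 to 120 N. Pads are 22 mm wide; open, the fingers measure 114 mm over their backs; the gripper's body (76 mm by 85 mm) begins 54 mm behind the grasp point. The pads swing forward as they close: fully open they stand 13 mm farther back than shut.
Start: joints at [1.404, 0.255, 0.108, 0, -1.424, -0.285], TCP at [240.095, 494.82, 253.283] pointing down, gripper open.
Joint ranges: [-2.95, 2.95], [-1.21, 1.97], [-1.09, 1.5], [-2.87, 1.71], [-2.94, -0.07], [-3.05, 3.05]. Speed limits (rad/s): [2.57, 2.57, 3.14, 3.14, 3.14, 3.14].

## Interface

Orientations are given as a rotation vector (axis times angle).
In Python, from cell import get_state, viewer, finish_job, r gives the robot as it stands.
- The arm moves only by the tool move_arm, never from a script. Its argument "deltas" is a list of rows, each an object of numbers: "x", "y", "z": the shift along the tool's x, y, z in units of 25 mm (1.0 is 25 mm); "rx", "ry", "rz": the turn, a rotation vector about the tool's x, y, z in degrees; "gripper": the finger opening in mm, from 0 to 85.4. A call has exactly 8 rows; each row is the pose to reach, as a shift and turn from the pose commanded when the call began, along the tool's axes at that moment; what a row does not reach only later rows make up. A row lasts 1/12 s, in which the tool goes at most 41.7 mm and 7.16 degrees, less where a joint would pass 70% of its speed; a pose out of reach is approached as far as the arm can. A call with a gripper value outside its range is refused whole. The fingers move at their own pace and stop on an object; the grip force is fixed at half the most. Time passes only in rows, so rows that repeat a pose let the fingers close, or fill a call up. It gives the time, the measured TCP pose, the force, the opening and the grip force at its end, in the units of the state.
- get_state(): the state, without advancing time (a new reading comes with each control period).
- viewer.get_image(name): name is "scene" or "top" or "wrist"; returns a dict with "frame" (480x640x3 uint8, red, green, blue), "K" (3x3 intrinsics, pixels), "pose" (4x4, takes a point from camera to world coordinates); the wrist camera has in their place "hand_eye" (4x4, takes a point from camera to tool coordinates, whose origin is the TCP and whose axes are the flange's). Camera axes: x right, y down, z forward; pixel columns grow to the right and rows downward; lengths in mm; the calibration is good to about 2 mm. A picture is of the moment at which its call begins: read the wrist's pose just before it. There is no depth.
- finish_job(): hands the job in; it is judged then, once.
The state is a dict: "time": time; "joints": joint angles; "joint_velocities": joint speeds; "joint_efforts": joint torques, N m; "tcp_pos": TCP position; "eef_rot": TCP orientation; "ft_force": force on the tool from outside, world axes, zero at the start; "ft_torque": the same for the moment, N m; "grip_width": opening from 0.0 (shut) to 1.0 (fully open); "grip_force": force on a finger pad.
Only numpy, scipy, OpenCV 4.12 (cv2) and the standard library are available. Lean on these libraries where they do the work, as an engineer would, in place of code of your own. Each camera call takes 0.05 s, during which the arm holds its last target. There are 200 camera calls.

## Task

Someone left an objective canister standing in the open beam duct: lift it out and stand it upright on the bench clear of the duct. Then close the duct with its cover, which lies open side down on the bench: hook the yellow tongue under the dark keeper lip with the other end raised, lower it and press that end down firmly, without undue force, until the red spring catch snaps over it and the cover lies flat. Leave the other things on the bench where they are.

Things in the scene. Friction and masses are not known exactly. Their poses are not given: they have to be found in the camera images.
- duct: Aluminium beam duct screwed to the bench, a channel open side up. Origin on the bench under its middle; +x along it to the dark keeper end, away from the robot; +z up. Floor 4 mm thick, 64 mm wide inside; side walls 4 mm thick (outer faces y = -36 and +36 mm, tops 30 mm above the bench, x = -82 to +84 mm). Foot plate x = -114 to +92 mm.
- keeper_mouth (a point): Middle of the opening under the dark keeper lip at the duct's +x end, at the lip's edge: x = 78 mm, 35 mm above the bench. The lip is 56 mm wide, overhangs from x = 78 to 93 mm, underside 40 mm and top 45 mm above the bench. The end plate below it has its face at x = 88 mm. Axes as the duct's.
- catch (a joint): Red spring catch, 24 mm wide, at the duct's -x end, between cheeks 36 mm wide, 46 mm tall. Slides along the duct: 0 = sprung out (rest), 0.011 m = pushed right back. Spring 4 N at rest plus 0.45 N/mm. A ramp, 60 degrees from level, up to 56 mm above the bench, lets the cover's end edge push it back when pressed down with some 5 to 20 N; then it snaps out over the cover.
- catch_nose (a point): Front edge of the catch's nose, half-way up its 4 mm thickness: at rest x = -79 mm in the duct's axes, 38 mm above the bench (nose underside 36 mm). It reaches 5 mm over the end of the cover in place and holds it down.
- cover_grip (a point): Middle of the black handle bar (80 mm along x, 16 mm wide, 30 mm tall) on the loose grey duct cover, a channel lying open side down, 170 x 84 x 54 mm, about 0.25 kg. 39 mm above the flanges' lower edges; the web's top is 15 mm below. +x along the cover to its yellow tongue, +z up. In place: axes along the duct's, x = -5 mm, y = 0 in the duct's axes, 49 mm above the bench.
- cover: The duct cover; origin level with the flanges' lower edges. Web 4 mm thick, top at z = 24 mm, x = -84 to +74, y = -40 to +44 mm. Flanges 4 mm thick, 20 mm deep, x = -80 to +62 mm: the -y one (outer face y = -28.5) goes inside the duct's -y wall, the +y one (inner face y = +39.5) outside its +y wall, 3.5 mm play each way. In place the web lies on the wall tops, origin 10 mm above the bench.
- cover_tongue (a point): Tip of the cover's yellow tongue, half-way up. The tongue is 40 mm wide, 4 mm thick, level with the web, and sticks out 12 mm. The tip is 91 mm along +x of cover_grip and 17 mm below it. In place it lies under the keeper lip at x = 86 mm in the duct's axes, 32 mm above the bench.
- cover_press (a point): Middle of the blue press mark (24 x 24 mm) on the web's top at the end opposite to the tongue, 62 mm along -x of cover_grip and 15 mm below it. In place it is 34 mm above the bench.
- can_centre (a point): Objective canister, clear body and black screw lid, 64 mm tall, body 42 mm and lid (upper 18 mm) 45 mm in diameter; point half-way up, 32 mm above its foot. It was left standing in the duct, on its floor, 4 mm above the bench. +z is its upright axis. 0.14 kg.
- can: The canister (see can_centre); origin at the middle of its foot.
- monitor: Fixed flat screen behind the bench's right half, an obstacle for the arm; origin on the bench under its stand. In world axes from there: the screen spans y = -271 to +271 mm, 114 to 451 mm above the bench, its front 26 mm nearer to the robot than the origin; foot 170 x 240 mm, 12 mm tall.
- light_source: Fixed lamp housing at the bench's left rear, an obstacle: 160 mm wide, 208 mm tall; origin on the bench under its middle, front knob 127 mm nearer to the robot.
- pot: White plastic pot of lens wipes, 56 mm across, 75 mm tall; origin at the middle of its foot. A bystander, to be left where it is.
- dish: Closed petri dish, 60 mm across, 15 mm tall; origin at the middle of its foot. A bystander, to be left where it is.
- mirror: Black mirror mount on a short post, 45 x 40 mm, 73 mm tall; origin at the middle of its foot. A bystander, to be left where it is.

How it is judged (in metres and radians):
On the way, in this order (a step that is already met when the one before it is completed fails the run):
1. the canister stands released on the bench, clear of the duct ((y of can_centre in the frame of duct above 0.066 m or y of can_centre in the frame of duct below -0.06 m or x of can_centre in the frame of duct above 0.13 m or x of can_centre in the frame of duct below -0.135 m) and height (world z) of can_centre between 0.027 and 0.037 m and angle between can_centre's own z axis and vertical below 0.1 rad and contact force between the fingers and can below 0.05 N), for 0.2 s.
2. the cover's tongue is hooked under the keeper lip (x of cover_tongue in the frame of duct between 0.08 and 0.09 m and z of cover_tongue in the frame of duct between 0.028 and 0.0385 m and angle between the x axis of cover_grip and the x axis of duct, either way round below 0.5 rad), for 0.2 s.
At the end, for the whole second after the job is handed in: The canister stands upright on the bench, its centre over 66 mm aside of the duct's middle line or past its ends; the cover's tongue is under the lip, within 6 mm of home; the cover lies flat in place (2 mm in height, 6 mm sideways); the catch has sprung out over it (within 2 mm); all is at rest ((y of can_centre in the frame of duct above 0.066 m or y of can_centre in the frame of duct below -0.06 m or x of can_centre in the frame of duct above 0.13 m or x of can_centre in the frame of duct below -0.135 m) and height (world z) of can_centre between 0.027 and 0.037 m and angle between can_centre's own z axis and vertical below 0.1 rad and x of cover_tongue in the frame of duct between 0.08 and 0.09 m and z of cover_tongue in the frame of duct below 0.0345 m and z of cover_press in the frame of duct between 0.031 and 0.036 m and y of cover_press in the frame of duct between -0.006 and 0.006 m and angle between cover_grip's own z axis and vertical below 0.03 rad and value of joint catch below 0.002 m and linear speed of each of cover, can below 0.02 m/s); the robot touches nothing.
It fails at once if the canister is tipped over (angle between can_centre's own z axis and vertical above 0.6 rad).
It fails at once if the cover is forced onto the duct with more than 60 N (contact force between cover and duct above 60 N).
It fails at once if a bystander (wipe pot, petri dish, mirror mount) is moved more than 25 mm (distance of any of pot, dish, mirror from where it was at the start of the episode above 0.025 m).
It also fails if it takes over 72 s, if anything falls off the work surface, if the arm or the gripper's body presses on something with over 40 N, if the wrist force passes 120 N, or if a joint passes its speed limit or range.

## Working session

There is one attempt and no reset: what is moved stays moved. The work goes in short steps, Python scripts to look and compute and a tool call to move; the robot and the scene stay as the last step left them, time stands still between calls to the robot, and variables do not carry over. Pictures are saved under pics/ and viewed, at most 10 in all, crops included, and the job is handed in when it is done.

Besides the shell and the picture viewer there is one more tool, called after ">>>" in YAML: its name, and indented under it one key for each argument. move_arm: Moves the arm, as the interface text tells. Its arguments: {"type":"object","properties":{"deltas":{"type":"array","items":{"type":"object","properties":{"x":{"type":"number"},"y":{"type":"number"},"z":{"type":"number"},"rx":{"type":"number"},"ry":{"type":"number"},"rz":{"type":"number"},"gripper":{"type":"number"}}}}},"required":["deltas"]}

```bash
mkdir -p pics; ls; cat > h.py <<'E'
import numpy as np, cv2
from scipy.spatial.transform import Rotation as R
from cell import get_state, viewer, finish_job, r
def get(name):
    s=get_state(); im=viewer.get_image(name)
    if 'pose' in im: P=np.array(im['pose'])
    else:
        T=np.eye(4); T[:3,:3]=R.from_rotvec(s['eef_rot']).as_matrix(); T[:3,3]=s['tcp_pos']; P=T@np.array(im['hand_eye'])
    return np.array(im['frame']),np.array(im['K']),P
def onz(K,P,u,v,z):
    d=P[:3,:3]@np.linalg.solve(K,[u,v,1.]); o=P[:3,3]
    return o+d*(z-o[2])/d[2]
def proj(K,P,X):
    c=np.linalg.inv(P)@np.append(X,1); p=K@c[:3]; return p[:2]/p[2]
def save(n,f): cv2.imwrite('pics/'+n,f[:,:,::-1])
E
python3 - <<'E'
from h import *
s=get_state(); print(s)
for n in('top','scene'):
    f,K,P=get(n); save(n+'0.png',f); np.savez(n+'0.npz',f=f,K=K,P=P); print(n,K.tolist(),np.round(P,3).tolist())
E
```

```text
pics
{'time': 0.0, 'joints': array([ 1.40358373e+00,  2.55782308e-01,  1.06979855e-01, -4.73185036e-04,
       -1.42389176e+00, -2.84606009e-01]), 'joint_velocities': array([-8.53883671e-05, -1.24034318e-06,  2.41504050e-03,  1.82176345e-04,
       -3.79098555e-04, -4.61371774e-04]), 'joint_efforts': array([ 1.19796157e-03, -3.86628234e+01,  2.37931287e+01,  5.36500499e+00,
       -6.18078964e-03,  1.35203064e-05]), 'tcp_pos': array([239.87586122, 494.42528909, 252.36759616]), 'eef_rot': array([ 3.05986960e+00, -7.03369774e-01, -5.58674072e-04]), 'ft_force': array([-0.68318191, -0.06860958,  0.20953367]), 'ft_torque': array([-0.02245666,  0.04349668, -0.01771338]), 'grip_force': 0.0, 'grip_width': 0.9975980377015301}
top [[507.1622779655048, 0.0, 318.3498224872998], [0.0, 507.1622779655048, 242.15113623902002], [0.0, 0.0, 1.0]] [[-0.024, -0.993, 0.116, 385.116], [-0.999, 0.027, 0.024, 9.023], [-0.027, -0.116, -0.993, 1483.269], [0.0, 0.0, 0.0, 1.0]]
scene [[493.35433590021165, 0.0, 314.5266470333566], [0.0, 493.35433590021165, 243.19227312599705], [0.0, 0.0, 1.0]] [[0.769, -0.3, 0.565, -75.999], [-0.639, -0.349, 0.685, -723.871], [-0.008, -0.888, -0.46, 555.144], [0.0, 0.0, 0.0, 1.0]]
```

View pics/top0.png

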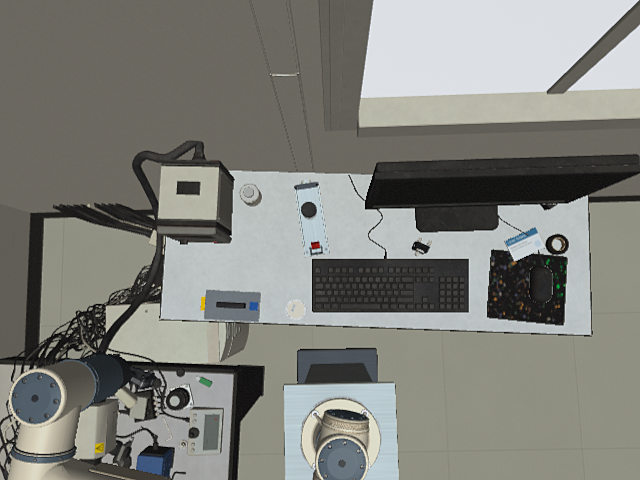

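View pics/scene0.png

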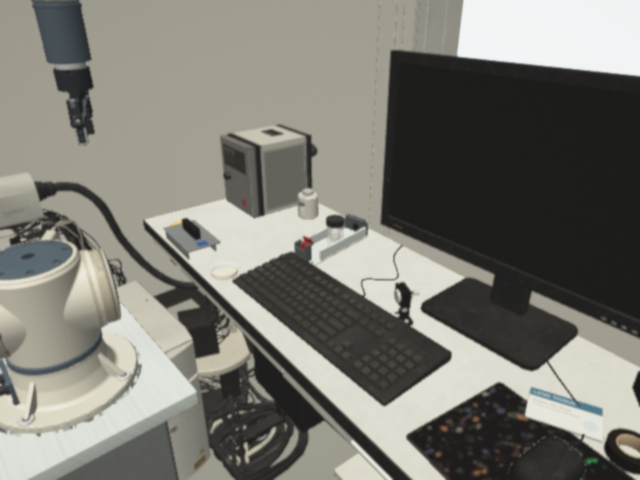

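The top view shows the duct with its red catch at about (317,246), keeper at (306,185) and canister lid at (309,210). The cover's yellow tongue is at (204,304), its blue mark at (253,306) and its handle at (233,305). The dish is at (296,309) and the pot at (250,195).

```bash
python3 - <<'E'
from h import *
d=np.load('top0.npz'); f,K,P=d['f'],d['K'],d['P']
hsv=cv2.cvtColor(f,cv2.COLOR_RGB2HSV)
def cen(name,lo,hi,box,z):
    u0,v0,u1,v1=box; m=cv2.inRange(hsv,np.array(lo),np.array(hi))[v0:v1,u0:u1]
    n,l,st,c=cv2.connectedComponentsWithStats(m)
    i=1+np.argmax(st[1:,4]); p=c[i]+[u0,v0]; print(name,p.round(1),st[i],onz(K,P,*p,z).round(1)); return p
cen('yellow',(20,120,100),(35,255,255),(190,280,270,330),22)
cen('blue',(100,150,80),(130,255,255),(190,280,270,330),24)
cen('handle',(0,0,0),(180,255,60),(205,290,262,320),54)
cen('lid',(0,0,0),(180,255,70),(295,195,322,225),68)
cen('red',(0,150,80),(8,255,255),(290,230,335,265),46)
cen('keeper',(0,0,0),(180,255,110),(290,175,325,195),45)
for n,u,v,z in(('pot',250,188,75),('dish',296,309,15)): print(n,onz(K,P,u,v,z).round(1))
print(proj(K,P,[240,494,253]))
c=f[170:330,190:350]; save('topc.png',cv2.resize(c,None,fx=3.7,fy=3.7,interpolation=cv2.INTER_CUBIC))
E
```

```text
yellow [202.6 302.8] [11 17  5 13 54] [389.5 382.6  22. ]
blue [253.2 305.6] [60 22  8  8 58] [377.9 236.   24. ]
handle [230.7 304.6] [ 11  12  30   6 147] [382.6 294.9  54. ]
lid [308.3 209.4] [  6   7  15  16 180] [645.2  70.1  68. ]
red [315.  245.3] [21 12  9  7 40] [544.7  54.1  46. ]
keeper [305.8 185.5] [  4   7  25   8 101] [719.8  76.8  45. ]
pot [710.2 234.3  75. ]
dish [365.4 114.1  15. ]
[131.80088532 366.9645555 ]
```

View pics/topc.png

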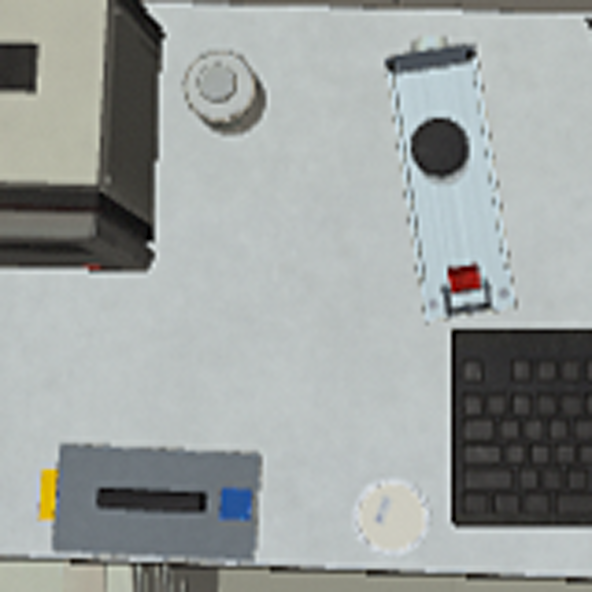

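The enlarged view confirms the layout: the canister is a bit toward the keeper end of the duct, the catch is near the robot, and the cover's tongue points left (+y). The measured spans also agree: blue mark to tongue 147 mm, catch to keeper 176 mm. I'm setting out toward the canister.

>>> move_arm:
  deltas:
    - {"x": 1.5, "y": 0.7, "z": 0.1, "gripper": 85}
    - {"x": 3, "y": 1.4, "z": 0.2, "gripper": 85}
    - {"x": 4.5, "y": 2.1, "z": 0.3, "gripper": 85}
    - {"x": 6, "y": 2.9, "z": 0.5, "gripper": 85}
    - {"x": 7.5, "y": 3.6, "z": 0.6, "gripper": 85}
    - {"x": 9, "y": 4.3, "z": 0.8, "gripper": 85}
    - {"x": 10.5, "y": 5, "z": 0.9, "gripper": 85}
    - {"x": 12, "y": 5.8, "z": 1.1, "gripper": 85}

```text
invalid input at $.deltas[0]: expected keys x, y, z, rx, ry, rz, gripper
```

```bash
cat >> h.py <<'E'
def plan(target,yaw_x=None,pitch=0,yaw=None,show=True):
    """delta in tool axes (25mm units, deg) to world target; yaw_x = world heading (deg) of tool x, tool down; pitch = turn about the tool's y"""
    s=get_state(); Rm=R.from_rotvec(s['eef_rot']); d=Rm.inv().apply(np.array(target)-s['tcp_pos'])/25
    hx=Rm.as_matrix()[:,0]; print('t',round(s['time'],2),'tcp',np.round(s['tcp_pos'],1),'toolx heading',np.degrees(np.arctan2(hx[1],hx[0])).round(1),'z',Rm.as_matrix()[:,2].round(3),'F',np.round(s['ft_force'],1))
    rv=np.zeros(3)
    if yaw_x is not None:
        a=np.radians(yaw_x); M=np.array([[np.cos(a),np.sin(a),0],[np.sin(a),-np.cos(a),0],[0,0,-1]]).T
        M=np.array([[np.cos(a),np.sin(a),0],[np.sin(a),-np.cos(a),0],[0,0,-1.]])
        T=R.from_matrix(M)*R.from_rotvec([0,np.radians(pitch),0]); rv=np.degrees((Rm.inv()*T).as_rotvec())
    print('delta xyz',d.round(2),'rot',rv.round(2))
E
python3 -c "
from h import *
plan([645,70,200],7.4)"
```

```text
t 0.1 tcp [239.9 494.5 252.5] toolx heading -25.9 z [-0.001 -0.002 -1.   ] F [-0.  -0.1 -0.5]
delta xyz [21.99  8.2   2.12] rot [ 1.000e-01  2.000e-02 -3.329e+01]
```

>>> move_arm:
  deltas:
    - {"x": 1.5, "y": 0.7, "z": 0.1, "rx": 0, "ry": 0, "rz": 0, "gripper": 85}
    - {"x": 3, "y": 1.4, "z": 0.2, "rx": 0, "ry": 0, "rz": 0, "gripper": 85}
    - {"x": 4.5, "y": 2.1, "z": 0.3, "rx": 0, "ry": 0, "rz": 0, "gripper": 85}
    - {"x": 6, "y": 2.9, "z": 0.5, "rx": 0, "ry": 0, "rz": 0, "gripper": 85}
    - {"x": 7.5, "y": 3.6, "z": 0.6, "rx": 0, "ry": 0, "rz": 0, "gripper": 85}
    - {"x": 9, "y": 4.3, "z": 0.8, "rx": 0, "ry": 0, "rz": 0, "gripper": 85}
    - {"x": 10.5, "y": 5, "z": 0.9, "rx": 0, "ry": 0, "rz": 0, "gripper": 85}
    - {"x": 12, "y": 5.8, "z": 1.1, "rx": 0, "ry": 0, "rz": 0, "gripper": 85}

```text
time: 0.77
tcp_pos: [446.5, 233.1, 225.9]
eef_rot: [-3.062, 0.703, -0.0]
ft_force: [0.3, 0.9, 0.2]
grip_width: 0.996
grip_force: 0.0
```

```bash
python3 -c "
from h import *
plan([645,70,200])"
```

```text
t 0.77 tcp [446.5 233.1 225.9] toolx heading -25.9 z [ 0.  0. -1.] F [0.3 0.9 0.2]
delta xyz [9.99 2.41 1.04] rot [0. 0. 0.]
```

>>> move_arm:
  deltas:
    - {"x": 1.5, "y": 0.4, "z": 0.2, "rx": 0, "ry": 0, "rz": 0, "gripper": 85}
    - {"x": 3, "y": 0.8, "z": 0.3, "rx": 0, "ry": 0, "rz": 0, "gripper": 85}
    - {"x": 4.5, "y": 1.1, "z": 0.5, "rx": 0, "ry": 0, "rz": 0, "gripper": 85}
    - {"x": 6, "y": 1.5, "z": 0.6, "rx": 0, "ry": 0, "rz": 0, "gripper": 85}
    - {"x": 7.5, "y": 1.9, "z": 0.8, "rx": 0, "ry": 0, "rz": 0, "gripper": 85}
    - {"x": 9, "y": 2.2, "z": 1, "rx": 0, "ry": 0, "rz": 0, "gripper": 85}
    - {"x": 10, "y": 2.4, "z": 1.0, "rx": 0, "ry": 0, "rz": 0, "gripper": 85}
    - {"x": 10, "y": 2.4, "z": 1.0, "rx": 0, "ry": 0, "rz": 0, "gripper": 85}

```text
time: 1.43
tcp_pos: [646.5, 68.0, 198.2]
eef_rot: [3.058, -0.71, -0.004]
ft_force: [-1.1, 0.3, 0.7]
grip_width: 0.996
grip_force: 0.0
```

```bash
python3 -c "
from h import *
f,K,P=get('wrist'); save('w1.png',f); np.savez('w1.npz',f=f,K=K,P=P); print(P.round(2)); plan([645,70,58])
for n,q in dict(lid=(645,70,68),keep=(719.8,76.8,45),red=(544.7,54,46)).items(): print(n,proj(K,P,q).round(0))"
```

```text
[[-4.4000e-01 -8.6000e-01 -2.6000e-01  7.1341e+02]
 [-9.0000e-01  4.2000e-01  1.3000e-01  3.5950e+01]
 [ 0.0000e+00  2.9000e-01 -9.6000e-01  3.1885e+02]
 [ 0.0000e+00  0.0000e+00  0.0000e+00  1.0000e+00]]
t 1.48 tcp [645.3  69.7 198.8] toolx heading -26.1 z [-0.003 -0.001 -1.   ] F [-1.  -0.6 -0.9]
delta xyz [-0.   -0.02  5.63] rot [0. 0. 0.]
lid [329. 235.]
keep [268. 130.]
red [408. 333.]
```

View pics/w1.png

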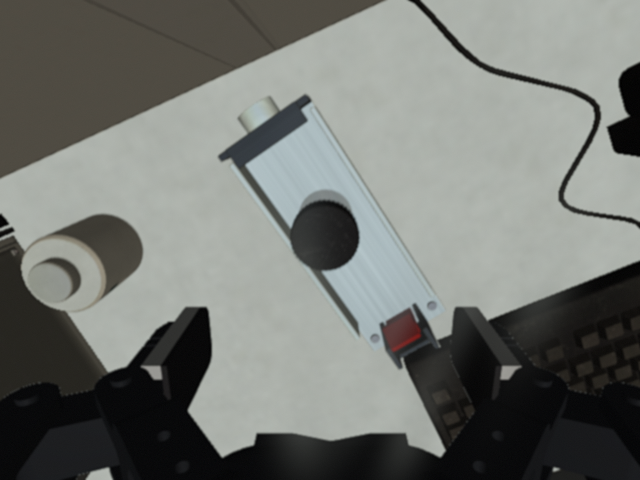

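The wrist view shows the lid at about (325,235), 4 px from the prediction. The lip runs from (219,157) to (312,100), the catch is at (404,330), and the screws are at (375,338) and (432,305).

```bash
python3 -c "
from h import *
d=np.load('w1.npz'); f,K,P=d['f'],d['K'],d['P']
for n,u,v,z in [('lid',325,235,68),('lipL',222,157,45),('lipR',308,97,45),('lipfrontL',240,166,45),('lipfrontR',312,103,45),('wallR_far',318,108,30),('wallR_near',441,302,30),('screwA',375,338,5),('screwB',432,305,5)]: print(n,onz(K,P,u,v,z).round(1))
h=cv2.cvtColor(f,cv2.COLOR_RGB2HSV); m=cv2.inRange(h,np.array((0,120,60)),np.array((10,255,255)))|cv2.inRange(h,np.array((170,120,60)),np.array((180,255,255)))
c=max(cv2.findContours(m,0,2)[0],key=cv2.contourArea); b=cv2.boxPoints(cv2.minAreaRect(c)); print(b.round(0).tolist(),[onz(K,P,*p,56).round(1).tolist() for p in b])
cr=f[80:360,200:470]; save('w1c.png',cv2.resize(cr,None,fx=2.1,fy=2.1,interpolation=cv2.INTER_CUBIC))
"
```

```text
lid [646.4  72.2  68. ]
lipL [717.9 112.3  45. ]
lipR [726.3  44.7  45. ]
lipfrontL [707.6 104.7  45. ]
lipfrontR [722.   44.1  45. ]
wallR_far [717.8  42.4  30. ]
wallR_near [548.4  21.4  30. ]
screwA [527.4  83.9   5. ]
screwB [534.8  28.    5. ]
[[391.0, 348.0], [412.0, 320.0], [425.0, 330.0], [404.0, 358.0]] [[544.7, 69.2, 56.0], [559.2, 46.8, 56.0], [548.0, 41.4, 56.0], [533.1, 63.9, 56.0]]
```

>>> move_arm:
  deltas:
    - {"x": 0, "y": 0, "z": 1, "rx": 0, "ry": 0, "rz": 0, "gripper": 85}
    - {"x": 0, "y": 0, "z": 2, "rx": 0, "ry": 0, "rz": 0, "gripper": 85}
    - {"x": 0, "y": 0, "z": 3, "rx": 0, "ry": 0, "rz": 0, "gripper": 85}
    - {"x": 0, "y": 0, "z": 4, "rx": 0, "ry": 0, "rz": 0, "gripper": 85}
    - {"x": 0, "y": 0, "z": 5, "rx": 0, "ry": 0, "rz": 0, "gripper": 85}
    - {"x": 0, "y": 0, "z": 5.6, "rx": 0, "ry": 0, "rz": 0, "gripper": 85}
    - {"x": 0, "y": 0, "z": 5.6, "rx": 0, "ry": 0, "rz": 0, "gripper": 85}
    - {"x": 0, "y": 0, "z": 5.6, "rx": 0, "ry": 0, "rz": 0, "gripper": 60}

```text
time: 2.15
tcp_pos: [643.6, 72.1, 60.7]
eef_rot: [3.061, -0.702, -0.002]
ft_force: [1.3, -0.9, 1.4]
grip_width: 0.883
grip_force: 0.0
```

>>> move_arm:
  deltas:
    - {"x": 0, "y": 0, "z": 0, "rx": 0, "ry": 0, "rz": 0, "gripper": 35}
    - {"x": 0, "y": 0, "z": 0, "rx": 0, "ry": 0, "rz": 0, "gripper": 35}
    - {"x": 0, "y": 0, "z": 0, "rx": 0, "ry": 0, "rz": 0, "gripper": 35}
    - {"x": 0, "y": 0, "z": 0, "rx": 0, "ry": 0, "rz": 0, "gripper": 35}
    - {"x": 0, "y": 0, "z": 0, "rx": 0, "ry": 0, "rz": 0, "gripper": 35}
    - {"x": 0, "y": 0, "z": 0, "rx": 0, "ry": 0, "rz": 0, "gripper": 35}
    - {"x": 0, "y": 0, "z": 0, "rx": 0, "ry": 0, "rz": 0, "gripper": 35}
    - {"x": 0, "y": 0, "z": 0, "rx": 0, "ry": 0, "rz": 0, "gripper": 35}

```text
time: 2.82
tcp_pos: [645.6, 72.2, 63.2]
eef_rot: [-3.06, 0.703, -0.006]
ft_force: [0.0, 0.9, 5.7]
grip_width: 0.505
grip_force: 61.1
```

```bash
python3 -c "
from h import *
plan([490,165,160])"
```

```text
t 2.82 tcp [645.6  72.2  63.2] toolx heading -25.9 z [ 0.004  0.001 -1.   ] F [0.  0.9 5.7]
delta xyz [-7.21 -0.64 -3.89] rot [0. 0. 0.]
```

View pics/w1c.png

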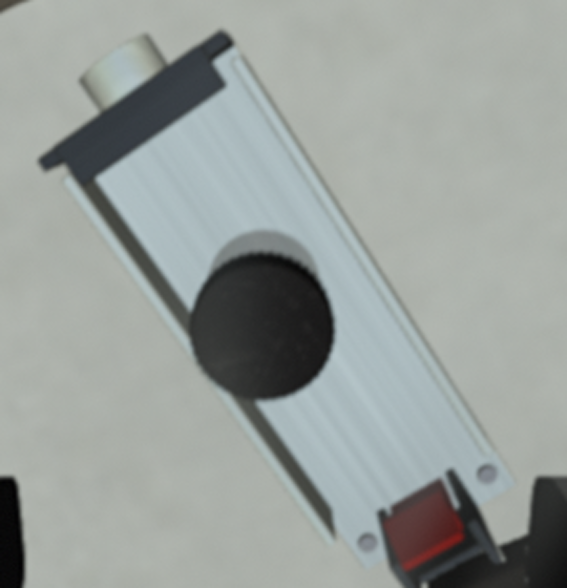

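The crop shows the lip's front corners at crop (95,178) and (226,84), and the left wall's outer top edge ending at (332,540). Next I lift the canister straight up.

>>> move_arm:
  deltas:
    - {"x": 0, "y": 0, "z": -0.5, "rx": 0, "ry": 0, "rz": 0, "gripper": 35}
    - {"x": 0, "y": 0, "z": -1.3, "rx": 0, "ry": 0, "rz": 0, "gripper": 35}
    - {"x": 0, "y": 0, "z": -2.2, "rx": 0, "ry": 0, "rz": 0, "gripper": 35}
    - {"x": 0, "y": 0, "z": -3.1, "rx": 0, "ry": 0, "rz": 0, "gripper": 35}
    - {"x": -0.5, "y": 0, "z": -3.9, "rx": 0, "ry": 0, "rz": 0, "gripper": 35}
    - {"x": -1.3, "y": -0.1, "z": -3.9, "rx": 0, "ry": 0, "rz": 0, "gripper": 35}
    - {"x": -2.2, "y": -0.2, "z": -3.9, "rx": 0, "ry": 0, "rz": 0, "gripper": 35}
    - {"x": -3.2, "y": -0.3, "z": -3.9, "rx": 0, "ry": 0, "rz": 0, "gripper": 35}

```text
time: 3.48
tcp_pos: [575.0, 113.5, 158.7]
eef_rot: [-3.061, 0.705, -0.0]
ft_force: [-0.3, -0.1, -1.0]
grip_width: 0.503
grip_force: 61.1
```

```bash
python3 -c "
from h import *
plan([490,165,160])
d=np.load('w1.npz'); f,K,P=d['f'],d['K'],d['P']
for n,u,v,z,x,y in [('lipL',95,178,45,78,28),('lipR',226,84,45,78,-28),('wallLnear',332,540,30,-82,36),('wallLfar',66,180,30,84,36)]:
  w=onz(K,P,200+u/2.1,80+v/2.1,z); a=np.radians(7.3); o=w[:2]-[x*np.cos(a)-y*np.sin(a),x*np.sin(a)+y*np.cos(a)]; print(n,w.round(1),'origin',o.round(1))"
```

```text
t 3.48 tcp [575.  113.5 158.7] toolx heading -26.0 z [ 0.     0.001 -1.   ] F [-0.3 -0.1 -1. ]
delta xyz [-3.96 -0.36 -0.05] rot [0. 0. 0.]
lipL [706.8 101.2  45. ] origin [633.   63.5]
lipR [714.   51.3  45. ] origin [633.1  69.2]
wallLnear [548.9  91.7  30. ] origin [634.8  66.5]
wallLfar [710.1 113.7  30. ] origin [631.4  67.3]
```

>>> move_arm:
  deltas:
    - {"x": -0.8, "y": 0, "z": 0, "rx": 0, "ry": 0, "rz": 0, "gripper": 35}
    - {"x": -1.8, "y": -0.1, "z": 0, "rx": 0, "ry": 0, "rz": 0, "gripper": 35}
    - {"x": -2.8, "y": -0.2, "z": 0, "rx": 0, "ry": 0, "rz": 0, "gripper": 35}
    - {"x": -3.6, "y": -0.3, "z": 0.5, "rx": 0, "ry": 0, "rz": 0, "gripper": 35}
    - {"x": -4, "y": -0.4, "z": 1.2, "rx": 0, "ry": 0, "rz": 0, "gripper": 35}
    - {"x": -4, "y": -0.4, "z": 2, "rx": 0, "ry": 0, "rz": 0, "gripper": 35}
    - {"x": -4, "y": -0.4, "z": 2.8, "rx": 0, "ry": 0, "rz": 0, "gripper": 35}
    - {"x": -4, "y": -0.4, "z": 3.2, "rx": 0, "ry": 0, "rz": 0, "gripper": 35}

```text
time: 4.15
tcp_pos: [488.4, 165.6, 76.5]
eef_rot: [3.06, -0.703, -0.004]
ft_force: [-0.8, 0.1, -1.4]
grip_width: 0.506
grip_force: 61.1
```

```bash
python3 -c "
from h import *
plan([490,165,60])"
```

```text
t 4.15 tcp [488.4 165.6  76.5] toolx heading -25.9 z [-0.003 -0.001 -1.   ] F [-0.8  0.1 -1.4]
delta xyz [ 0.07 -0.01  0.66] rot [0. 0. 0.]
```

>>> move_arm:
  deltas:
    - {"x": 0, "y": 0, "z": 0.2, "rx": 0, "ry": 0, "rz": 0, "gripper": 35}
    - {"x": 0, "y": 0, "z": 0.35, "rx": 0, "ry": 0, "rz": 0, "gripper": 35}
    - {"x": 0, "y": 0, "z": 0.5, "rx": 0, "ry": 0, "rz": 0, "gripper": 35}
    - {"x": 0, "y": 0, "z": 0.6, "rx": 0, "ry": 0, "rz": 0, "gripper": 35}
    - {"x": 0, "y": 0, "z": 0.65, "rx": 0, "ry": 0, "rz": 0, "gripper": 35}
    - {"x": 0, "y": 0, "z": 0.65, "rx": 0, "ry": 0, "rz": 0, "gripper": 35}
    - {"x": 0, "y": 0, "z": 0.65, "rx": 0, "ry": 0, "rz": 0, "gripper": 35}
    - {"x": 0, "y": 0, "z": 0.65, "rx": 0, "ry": 0, "rz": 0, "gripper": 35}

```text
time: 4.82
tcp_pos: [490.3, 166.2, 62.6]
eef_rot: [-3.061, 0.704, -0.001]
ft_force: [-0.4, 0.9, -1.5]
grip_width: 0.511
grip_force: 61.1
```

>>> move_arm:
  deltas:
    - {"x": 0, "y": 0, "z": 0.04, "rx": 0, "ry": 0, "rz": 0, "gripper": 35}
    - {"x": 0, "y": 0, "z": 0.08, "rx": 0, "ry": 0, "rz": 0, "gripper": 35}
    - {"x": 0, "y": 0, "z": 0.12, "rx": 0, "ry": 0, "rz": 0, "gripper": 35}
    - {"x": 0, "y": 0, "z": 0.12, "rx": 0, "ry": 0, "rz": 0, "gripper": 35}
    - {"x": 0, "y": 0, "z": 0.12, "rx": 0, "ry": 0, "rz": 0, "gripper": 35}
    - {"x": 0, "y": 0, "z": 0.12, "rx": 0, "ry": 0, "rz": 0, "gripper": 35}
    - {"x": 0, "y": 0, "z": 0.12, "rx": 0, "ry": 0, "rz": 0, "gripper": 35}
    - {"x": 0, "y": 0, "z": 0.12, "rx": 0, "ry": 0, "rz": 0, "gripper": 35}

```text
time: 5.48
tcp_pos: [490.0, 166.1, 59.2]
eef_rot: [3.062, -0.704, -0.0]
ft_force: [-0.9, 0.6, -0.4]
grip_width: 0.508
grip_force: 61.2
```

>>> move_arm:
  deltas:
    - {"x": 0, "y": 0, "z": 0.02, "rx": 0, "ry": 0, "rz": 0, "gripper": 50}
    - {"x": 0, "y": 0, "z": 0.02, "rx": 0, "ry": 0, "rz": 0, "gripper": 60}
    - {"x": 0, "y": 0, "z": 0.02, "rx": 0, "ry": 0, "rz": 0, "gripper": 70}
    - {"x": 0, "y": 0, "z": 0.02, "rx": 0, "ry": 0, "rz": 0, "gripper": 85}
    - {"x": 0, "y": 0, "z": 0.02, "rx": 0, "ry": 0, "rz": 0, "gripper": 85}
    - {"x": 0, "y": 0, "z": -0.2, "rx": 0, "ry": 0, "rz": 0, "gripper": 85}
    - {"x": 0, "y": 0, "z": -1, "rx": 0, "ry": 0, "rz": 0, "gripper": 85}
    - {"x": 0, "y": 0, "z": -2, "rx": 0, "ry": 0, "rz": 0, "gripper": 85}

```text
time: 6.15
tcp_pos: [488.9, 165.4, 108.6]
eef_rot: [3.059, -0.703, -0.005]
ft_force: [-0.3, -0.2, 0.6]
grip_width: 0.996
grip_force: 0.0
```

>>> move_arm:
  deltas:
    - {"x": 0, "y": 0, "z": -1, "rx": 0, "ry": 0, "rz": 7, "gripper": 85}
    - {"x": 0, "y": 0, "z": -2, "rx": 0, "ry": 0, "rz": 14, "gripper": 85}
    - {"x": 0, "y": 0, "z": -3, "rx": 0, "ry": 0, "rz": 21, "gripper": 85}
    - {"x": 0, "y": 0, "z": -4, "rx": 0, "ry": 0, "rz": 28, "gripper": 85}
    - {"x": 0, "y": 0, "z": -5, "rx": 0, "ry": 0, "rz": 35, "gripper": 85}
    - {"x": 0, "y": 0, "z": -5, "rx": 0, "ry": 0, "rz": 42, "gripper": 85}
    - {"x": 0, "y": 0, "z": -5, "rx": 0, "ry": 0, "rz": 49, "gripper": 85}
    - {"x": 0, "y": 0, "z": -5, "rx": 0, "ry": 0, "rz": 56, "gripper": 85}

```text
time: 6.82
tcp_pos: [490.1, 166.1, 235.3]
eef_rot: [-2.366, 2.065, -0.0]
ft_force: [-0.3, 0.5, 0.9]
grip_width: 0.995
grip_force: 0.0
```

```bash
python3 -c "
from h import *
plan([383,297.5,170],-94.5)"
```

```text
t 6.82 tcp [490.1 166.1 235.3] toolx heading -82.2 z [ 0.001  0.001 -1.   ] F [-0.3  0.5  0.9]
delta xyz [-5.78  3.54  2.61] rot [-0.07  0.06 12.26]
```

>>> move_arm:
  deltas:
    - {"x": -1.2, "y": 0.7, "z": 0.4, "rx": 0, "ry": 0, "rz": 4, "gripper": 85}
    - {"x": -2.4, "y": 1.5, "z": 0.8, "rx": 0, "ry": 0, "rz": 8, "gripper": 85}
    - {"x": -3.6, "y": 2.2, "z": 1.4, "rx": 0, "ry": 0, "rz": 12.3, "gripper": 85}
    - {"x": -4.8, "y": 3, "z": 2, "rx": 0, "ry": 0, "rz": 12.3, "gripper": 85}
    - {"x": -5.8, "y": 3.5, "z": 2.6, "rx": 0, "ry": 0, "rz": 12.3, "gripper": 85}
    - {"x": -5.8, "y": 3.5, "z": 2.6, "rx": 0, "ry": 0, "rz": 12.3, "gripper": 85}
    - {"x": -5.8, "y": 3.5, "z": 2.6, "rx": 0, "ry": 0, "rz": 12.3, "gripper": 85}
    - {"x": -5.8, "y": 3.5, "z": 2.6, "rx": 0, "ry": 0, "rz": 12.3, "gripper": 85}

```text
time: 7.48
tcp_pos: [383.2, 297.4, 169.9]
eef_rot: [-2.139, 2.3, -0.001]
ft_force: [0.5, -0.0, -0.0]
grip_width: 0.993
grip_force: 0.0
```

```bash
python3 -c "
from h import *
f,K,P=get('wrist'); save('w2.png',f); np.savez('w2.npz',f=f,K=K,P=P); plan([383,297.5,52],-94.5)
h=cv2.cvtColor(f,cv2.COLOR_RGB2HSV)
for n,lo,hi,z in(('yel',(20,120,80),(35,255,255),22),('blue',(100,150,60),(130,255,255),24)):
  m=cv2.inRange(h,np.array(lo),np.array(hi)); c=max(cv2.findContours(m,0,2)[0],key=cv2.contourArea); b=cv2.boxPoints(cv2.minAreaRect(c)); print(n,b.round(0).tolist(),[onz(K,P,*p,z).round(1)[:2].tolist() for p in b],onz(K,P,*b.mean(0),z).round(1))
for n,q in dict(grip=(383,297.5,54)).items(): print(n,proj(K,P,q).round(0))
t,K2,P2=get('top'); print('can lid exp',proj(K2,P2,(490,166,64)))
h=cv2.cvtColor(t,cv2.COLOR_RGB2HSV); m=cv2.inRange(h,np.array((0,0,0)),np.array((180,255,70)))[225:290,240:300]; n,l,st,c=cv2.connectedComponentsWithStats(m); print(st[1:],c[1:]+[240,225])
"
```

```text
t 7.53 tcp [383.5 297.2 170. ] toolx heading -94.2 z [ 0.001  0.001 -1.   ] F [ 0.1  0.2 -0.6]
delta xyz [-0.01  0.03  4.72] rot [-0.05  0.05  0.3 ]
yel [[309.0, 334.0], [362.0, 334.0], [362.0, 348.0], [309.0, 348.0]] [[405.4, 379.2], [366.6, 382.0], [367.2, 393.7], [406.5, 390.8]] [386.4 386.4  22. ]
blue [[319.0, 116.0], [355.0, 116.0], [355.0, 154.0], [319.0, 154.0]] [[385.6, 226.5], [363.3, 228.2], [364.6, 251.4], [387.5, 249.7]] [375.2 238.8  24. ]
grip [332. 239.]
can lid exp [275.47893722 264.99567025]
[[ 29  33  16  15 187]] [[276.62032086 264.78074866]]
```

View pics/w2.png

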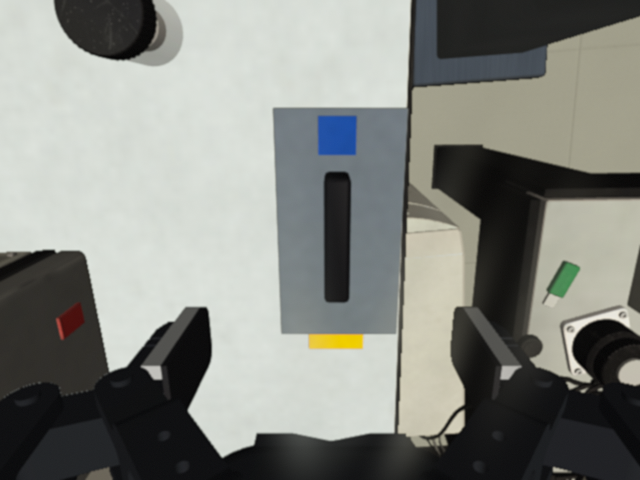

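The wrist view shows the cover upright with its handle at (337,237), blue mark at (337,135) and tongue at (335,341). The canister stands upright where I put it. The grip point corrects to (380,300.5).

```bash
python3 -c "
from h import *
plan([380.2,300.5,50],-94.3)"
```

```text
t 7.58 tcp [383.7 297.  170.1] toolx heading -94.2 z [ 0.001  0.001 -1.   ] F [-1.4 -0.3 -0.4]
delta xyz [-0.12  0.15  4.8 ] rot [-0.06  0.06  0.06]
```

>>> move_arm:
  deltas:
    - {"x": -0.1, "y": 0.15, "z": 1.2, "rx": 0, "ry": 0, "rz": 0, "gripper": 85}
    - {"x": -0.1, "y": 0.15, "z": 2.4, "rx": 0, "ry": 0, "rz": 0, "gripper": 70}
    - {"x": -0.1, "y": 0.15, "z": 3.5, "rx": 0, "ry": 0, "rz": 0, "gripper": 50}
    - {"x": -0.1, "y": 0.15, "z": 4.3, "rx": 0, "ry": 0, "rz": 0, "gripper": 45}
    - {"x": -0.1, "y": 0.15, "z": 4.8, "rx": 0, "ry": 0, "rz": 0, "gripper": 40}
    - {"x": -0.1, "y": 0.15, "z": 4.8, "rx": 0, "ry": 0, "rz": 0, "gripper": 40}
    - {"x": -0.1, "y": 0.15, "z": 4.8, "rx": 0, "ry": 0, "rz": 0, "gripper": 25}
    - {"x": -0.1, "y": 0.15, "z": 4.8, "rx": 0, "ry": 0, "rz": 0, "gripper": 25}

```text
time: 8.25
tcp_pos: [380.5, 300.5, 50.6]
eef_rot: [-2.137, 2.3, 0.0]
ft_force: [1.0, 0.1, 0.1]
grip_width: 0.293
grip_force: 0.0
```

>>> move_arm:
  deltas:
    - {"x": 0, "y": 0, "z": 0, "rx": 0, "ry": 0, "rz": 0, "gripper": 8}
    - {"x": 0, "y": 0, "z": 0, "rx": 0, "ry": 0, "rz": 0, "gripper": 8}
    - {"x": 0, "y": 0, "z": 0, "rx": 0, "ry": 0, "rz": 0, "gripper": 8}
    - {"x": 0, "y": 0, "z": 0, "rx": 0, "ry": 0, "rz": 0, "gripper": 8}
    - {"x": 0, "y": 0, "z": 0, "rx": 0, "ry": 0, "rz": 0, "gripper": 8}
    - {"x": 0, "y": 0, "z": 0, "rx": 0, "ry": 0, "rz": 0, "gripper": 8}
    - {"x": 0, "y": 0, "z": 0, "rx": 0, "ry": 0, "rz": 0, "gripper": 8}
    - {"x": 0, "y": 0, "z": 0, "rx": 0, "ry": 0, "rz": 0, "gripper": 8}

```text
time: 8.92
tcp_pos: [380.3, 300.8, 50.9]
eef_rot: [-2.137, 2.298, -0.0]
ft_force: [-0.5, -0.7, 6.3]
grip_width: 0.182
grip_force: 59.6
```

```bash
python3 -c "
from h import *
plan([380.2,300.5,50],-94.3)"
```

```text
t 8.92 tcp [380.3 300.8  50.9] toolx heading -94.2 z [ 0.002  0.002 -1.   ] F [-0.5 -0.7  6.3]
delta xyz [0.01 0.   0.03] rot [-0.13  0.13  0.14]
```

>>> move_arm:
  deltas:
    - {"x": 0, "y": 0, "z": -0.3, "rx": 0, "ry": 0, "rz": 0, "gripper": 8}
    - {"x": 0, "y": 0, "z": -1, "rx": 0, "ry": 0, "rz": 0, "gripper": 8}
    - {"x": 0, "y": 0, "z": -2, "rx": 0, "ry": 0, "rz": 0, "gripper": 8}
    - {"x": 0, "y": 0, "z": -3, "rx": 0, "ry": 0, "rz": 0, "gripper": 8}
    - {"x": 0, "y": 0, "z": -4, "rx": 0, "ry": 0, "rz": 0, "gripper": 8}
    - {"x": 0, "y": 0, "z": -5, "rx": 0, "ry": 0, "rz": 0, "gripper": 8}
    - {"x": 0, "y": 0, "z": -5.6, "rx": 0, "ry": 0, "rz": 0, "gripper": 8}
    - {"x": 0, "y": 0, "z": -5.6, "rx": 0, "ry": 0, "rz": 0, "gripper": 8}

```text
time: 9.58
tcp_pos: [380.5, 301.3, 193.3]
eef_rot: [-2.135, 2.296, 0.001]
ft_force: [0.3, 0.7, -1.8]
grip_width: 0.173
grip_force: 58.8
```

```bash
python3 -c "
from h import *
plan([420,110,190],-172.5)"
```

```text
t 9.58 tcp [380.5 301.3 193.3] toolx heading -94.2 z [ 0.005  0.005 -1.   ] F [ 0.3  0.7 -1.8]
delta xyz [ 7.52 -2.13  0.1 ] rot [2.000e-02 4.400e-01 7.834e+01]
```

>>> move_arm:
  deltas:
    - {"x": 0.7, "y": -0.2, "z": 0, "rx": 0, "ry": 0, "rz": 5, "gripper": 8}
    - {"x": 1.6, "y": -0.5, "z": 0, "rx": 0, "ry": 0, "rz": 11, "gripper": 8}
    - {"x": 2.6, "y": -0.8, "z": 0, "rx": 0, "ry": 0, "rz": 17, "gripper": 8}
    - {"x": 3.6, "y": -1, "z": 0, "rx": 0, "ry": 0, "rz": 23, "gripper": 8}
    - {"x": 4.6, "y": -1.3, "z": 0, "rx": 0, "ry": 0, "rz": 29, "gripper": 8}
    - {"x": 5.6, "y": -1.6, "z": 0, "rx": 0, "ry": 0, "rz": 35, "gripper": 8}
    - {"x": 6.6, "y": -1.9, "z": 0, "rx": 0, "ry": 0, "rz": 41, "gripper": 8}
    - {"x": 7.5, "y": -2.1, "z": 0, "rx": 0, "ry": 0, "rz": 46, "gripper": 8}

```text
time: 10.25
tcp_pos: [417.4, 107.6, 188.3]
eef_rot: [1.061, -2.955, -0.0]
ft_force: [0.8, 0.5, -1.3]
grip_width: 0.176
grip_force: 58.7
```

```bash
python3 -c "
from h import *
plan([560,60,190],-172.5)"
```

```text
t 10.25 tcp [417.4 107.6 188.3] toolx heading -140.5 z [-0.002 -0.001 -1.   ] F [ 0.8  0.5 -1.3]
delta xyz [-3.19 -5.1  -0.08] rot [ 2.0e-02 -1.1e-01  3.2e+01]
```

```bash
cat >> h.py <<'E'
O=np.array([633,66.4,0]); A=7.5; G=np.array([-5.,0,50.9])  # TCP in cover frame
def Rd(): return R.from_euler('z',A,degrees=True)
def hook(tip,th,yawoff=0):
    """tip = tongue tip in duct frame; th pitch deg (tongue down) -> print delta"""
    C=R.from_euler('z',A+yawoff,degrees=True)*R.from_euler('y',th,degrees=True)
    p=O+Rd().apply(tip)+C.apply(G-np.array([86,0,22.]))
    T=C*R.from_euler('y',180,degrees=True)
    s=get_state(); Rm=R.from_rotvec(s['eef_rot'])
    Cm=Rm*R.from_euler('y',-180,degrees=True); t=Rd().inv().apply(s['tcp_pos']-Cm.apply(G-np.array([86,0,22.]))-O)
    e=(Rd().inv()*Cm).as_euler('ZYX',degrees=True)
    print('t',round(s['time'],2),'now tip',t.round(1),'yaw,pitch,roll',e.round(1),'F',Rd().inv().apply(s['ft_force']).round(1))
    print('tcp',p.round(1),'delta',(Rm.inv().apply(p-s['tcp_pos'])/25).round(2),'rot',np.degrees((Rm.inv()*T).as_rotvec()).round(2))
E
python3 -c "
from h import *
hook([40,0,90],0)"
```

```text
t 10.25 now tip [-131.3  117.2  159.2] yaw,pitch,roll [32.   0.1  0. ] F [ 0.8  0.4 -1.3]
tcp [582.4  59.7 118.9] delta [-3.88 -5.68  2.76] rot [ 2.0e-02 -1.1e-01  3.2e+01]
```

>>> move_arm:
  deltas:
    - {"x": -0.5, "y": -0.7, "z": 0, "rx": 0, "ry": 0, "rz": 4, "gripper": 8}
    - {"x": -1.2, "y": -1.7, "z": 0, "rx": 0, "ry": 0, "rz": 10, "gripper": 8}
    - {"x": -1.9, "y": -2.7, "z": 0.2, "rx": 0, "ry": 0, "rz": 16, "gripper": 8}
    - {"x": -2.6, "y": -3.8, "z": 0.6, "rx": 0, "ry": 0, "rz": 22, "gripper": 8}
    - {"x": -3.3, "y": -4.8, "z": 1.0, "rx": 0, "ry": 0, "rz": 28, "gripper": 8}
    - {"x": -3.9, "y": -5.7, "z": 1.4, "rx": 0, "ry": 0, "rz": 32, "gripper": 8}
    - {"x": -3.9, "y": -5.7, "z": 1.8, "rx": 0, "ry": 0, "rz": 32, "gripper": 8}
    - {"x": -3.9, "y": -5.7, "z": 1.8, "rx": 0, "ry": 0, "rz": 32, "gripper": 8}

```text
time: 10.92
tcp_pos: [582.7, 61.4, 139.8]
eef_rot: [0.21, -3.127, 0.001]
ft_force: [-0.7, -0.3, -2.5]
grip_width: 0.18
grip_force: 58.8
```

```bash
python3 -c "
from h import *
f,K,P=get('wrist'); save('w3.png',f); s=get_state()
H=np.array(viewer.get_image('wrist')['hand_eye']); np.savez('w3.npz',f=f,K=K,P=P,H=H)
h=cv2.cvtColor(f,cv2.COLOR_RGB2HSV)
for n,lo,hi,z in(('yel',(20,120,80),(35,255,255),28.9),('blue',(100,150,60),(130,255,255),26.9)):
  m=cv2.inRange(h,np.array(lo),np.array(hi)); c=max(cv2.findContours(m,0,2)[0],key=cv2.contourArea); b=cv2.boxPoints(cv2.minAreaRect(c)); print(n,b.round(0).tolist(),[onz(K,H,*p,z).round(1)[:2].tolist() for p in b],onz(K,H,*b.mean(0),z).round(1))
t,K2,P2=get('top'); save('t3.png',cv2.resize(t[170:290,250:370],None,fx=5,fy=5,interpolation=cv2.INTER_CUBIC)); np.savez('t3.npz',f=t,K=K2,P=P2)
hook([70,0,75],12)"
```

```text
Traceback (most recent call last):
ValueError: max() iterable argument is empty
```

View pics/w3.png

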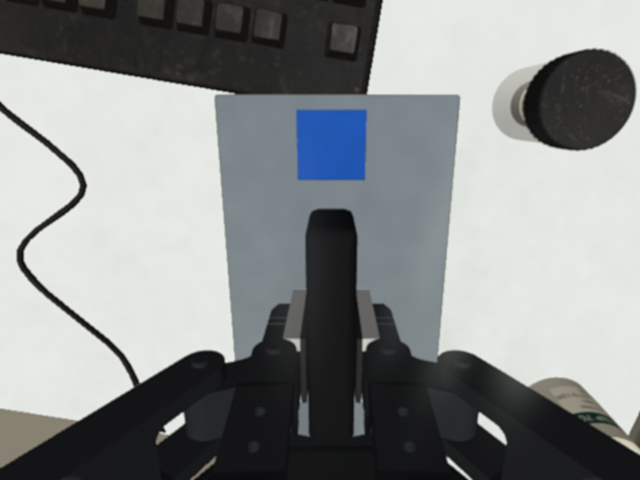

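The held cover looks straight in the jaws. The blue mark is at (331,145) and the tongue is hidden behind the gripper.

```bash
python3 -c "
from h import *
d=np.load('w3.npz'); f,K,H=d['f'],d['K'],d['H'] if 'H' in d else None
h=cv2.cvtColor(f,cv2.COLOR_RGB2HSV)
m=cv2.inRange(h,np.array((100,150,60)),np.array((130,255,255))); c=max(cv2.findContours(m,0,2)[0],key=cv2.contourArea); b=cv2.boxPoints(cv2.minAreaRect(c))
for z in (25,26.9,29): print(z,[onz(K,H,*p,z).round(1)[:2].tolist() for p in b],onz(K,H,*b.mean(0),z).round(1))
e=[onz(K,H,u,96,26.9) for u in(216,460)]; print('web end',e)
t,K2,P2=get('top'); save('t3.png',cv2.resize(t[170:290,250:370],None,fx=5,fy=5,interpolation=cv2.INTER_CUBIC)); np.savez('t3.npz',f=t,K=K2,P=P2)
hook([70,0,75],12)"
```

```text
25 [[74.0, -11.2], [74.0, 11.8], [50.5, 12.4], [50.6, -11.7]] [62.5  0.3 25. ]
26.9 [[74.0, -11.3], [74.0, 12.0], [50.3, 12.5], [50.3, -11.9]] [62.4  0.3 26.9]
29 [[74.0, -11.5], [74.0, 12.2], [49.9, 12.7], [49.9, -12.1]] [62.2  0.3 29. ]
web end [array([ 78.52434693, -38.68100122,  26.9       ]), array([78.48479457, 44.12620419, 26.9       ])]
t 11.07 now tip [ 41.3   3.  115.4] yaw,pitch,roll [ 0.4  0.  -0. ] F [ 0.1 -0.4 -1.4]
tcp [620.1  64.7 122.2] delta [-1.47 -0.11  0.89] rot [-0.04 11.96  0.37]
```

View pics/t3.png

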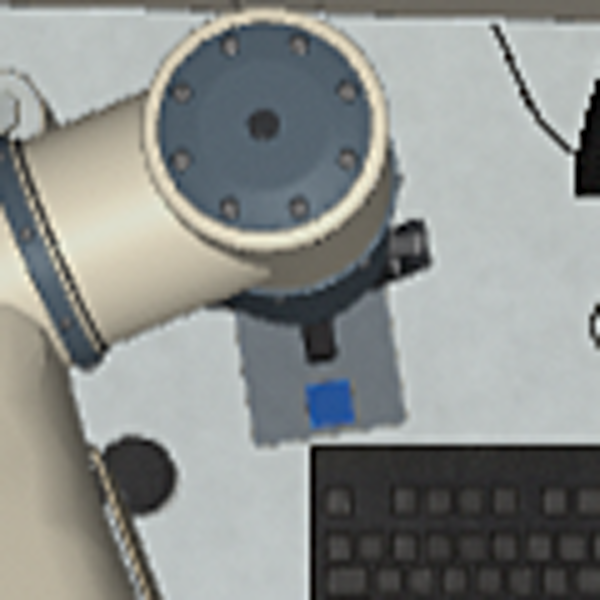

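The top view shows the cover clear of everything, with the duct hidden under it and the arm. In the tool frame the blue mark reads (62.4, 0.3), so the grip is centred. Pitching and moving over the duct next.

>>> move_arm:
  deltas:
    - {"x": 0, "y": 0, "z": 0, "rx": 0, "ry": 3, "rz": 0.4, "gripper": 8}
    - {"x": -0.3, "y": 0, "z": 0.1, "rx": 0, "ry": 6, "rz": 0.4, "gripper": 8}
    - {"x": -0.6, "y": -0.1, "z": 0.3, "rx": 0, "ry": 9, "rz": 0.4, "gripper": 8}
    - {"x": -1, "y": -0.1, "z": 0.5, "rx": 0, "ry": 12, "rz": 0.4, "gripper": 8}
    - {"x": -1.3, "y": -0.1, "z": 0.7, "rx": 0, "ry": 12, "rz": 0.4, "gripper": 8}
    - {"x": -1.5, "y": -0.1, "z": 0.9, "rx": 0, "ry": 12, "rz": 0.4, "gripper": 8}
    - {"x": -1.5, "y": -0.1, "z": 0.9, "rx": 0, "ry": 12, "rz": 0.4, "gripper": 8}
    - {"x": -1.5, "y": -0.1, "z": 0.9, "rx": 0, "ry": 12, "rz": 0.4, "gripper": 8}

```text
time: 11.73
tcp_pos: [621.1, 65.0, 122.2]
eef_rot: [0.19, -2.927, 0.021]
ft_force: [-1.3, 0.5, -2.1]
grip_width: 0.175
grip_force: 58.9
```

```bash
python3 -c "
from h import *
f,K,P=get('scene'); save('s4.png',cv2.resize(f[170:290,260:400],None,fx=5,fy=5,interpolation=cv2.INTER_CUBIC))
hook([68,0,35],12)"
```

```text
t 11.78 now tip [71.2 -0.  75.6] yaw,pitch,roll [-0.1 11.9 -0. ] F [-0.4  0.6 -1.7]
tcp [618.1  64.4  82.2] delta [-0.21 -0.    1.61] rot [-0.03  0.08 -0.06]
```

View pics/s4.png

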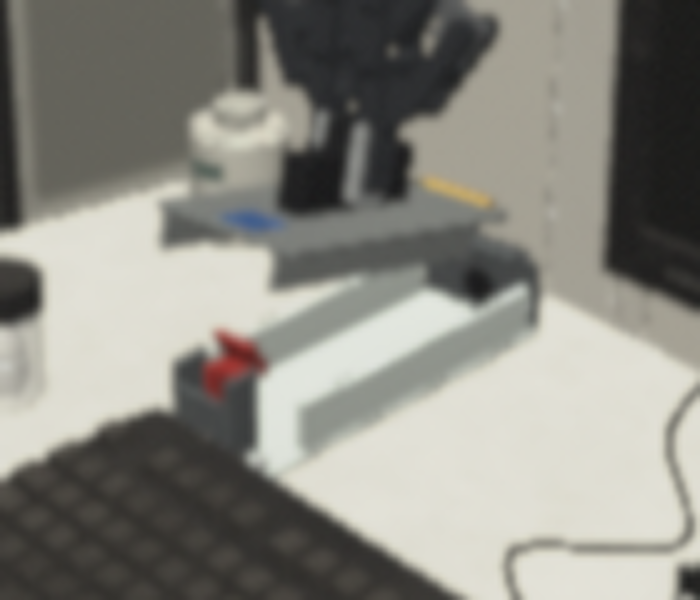

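The scene view shows the cover tilted over the duct with its tongue down toward the lip; the catch is at crop (240,350). The alignment looks right, so I'm descending.

>>> move_arm:
  deltas:
    - {"x": -0.03, "y": 0, "z": 0.2, "rx": 0, "ry": 0, "rz": 0, "gripper": 8}
    - {"x": -0.06, "y": 0, "z": 0.45, "rx": 0, "ry": 0, "rz": 0, "gripper": 8}
    - {"x": -0.1, "y": 0, "z": 0.7, "rx": 0, "ry": 0, "rz": 0, "gripper": 8}
    - {"x": -0.13, "y": 0, "z": 0.95, "rx": 0, "ry": 0, "rz": 0, "gripper": 8}
    - {"x": -0.16, "y": 0, "z": 1.2, "rx": 0, "ry": 0, "rz": 0, "gripper": 8}
    - {"x": -0.19, "y": 0, "z": 1.4, "rx": 0, "ry": 0, "rz": 0, "gripper": 8}
    - {"x": -0.2, "y": 0, "z": 1.5, "rx": 0, "ry": 0, "rz": 0, "gripper": 8}
    - {"x": -0.2, "y": 0, "z": 1.5, "rx": 0, "ry": 0, "rz": 0, "gripper": 8}

```text
time: 12.45
tcp_pos: [618.3, 64.3, 83.0]
eef_rot: [0.189, -2.925, 0.021]
ft_force: [-1.0, 0.7, -1.8]
grip_width: 0.174
grip_force: 58.9
```

```bash
python3 -c "
from h import *
f,K,P=get('scene'); save('s5.png',cv2.resize(f[170:290,260:400],None,fx=5,fy=5,interpolation=cv2.INTER_CUBIC))
hook([84,0,34],12)"
```

```text
t 12.5 now tip [68.5 -0.4 36.4] yaw,pitch,roll [-0.1 12.  -0.1] F [ 0.5 -0.5 -1.3]
tcp [634.   66.5  81.2] delta [-0.63  0.01 -0.03] rot [-0.04 -0.04 -0.09]
```

View pics/s5.png

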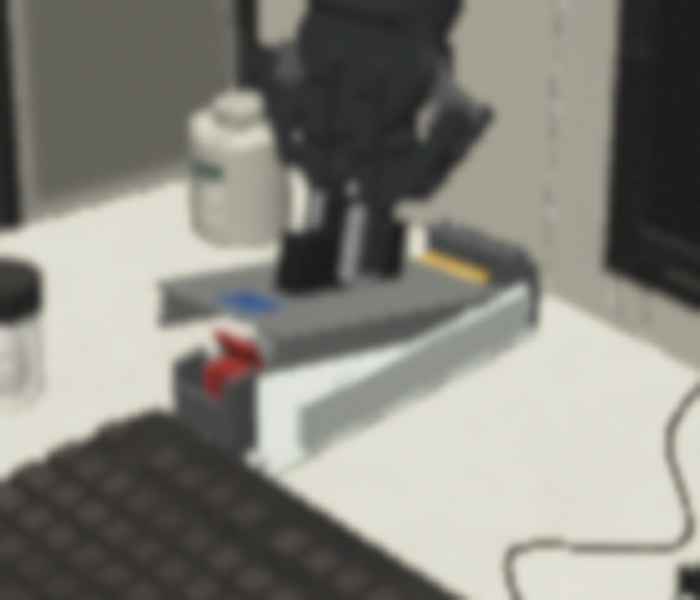

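The scene view shows the tongue just before the lip, with the near flange inside the wall and no contact force. Sliding it in.

>>> move_arm:
  deltas:
    - {"x": -0.02, "y": 0, "z": 0.1, "rx": 0, "ry": 0, "rz": 0, "gripper": 8}
    - {"x": -0.1, "y": 0, "z": 0.1, "rx": 0, "ry": 0, "rz": 0, "gripper": 8}
    - {"x": -0.2, "y": 0, "z": 0.08, "rx": 0, "ry": 0, "rz": 0, "gripper": 8}
    - {"x": -0.3, "y": 0, "z": 0.06, "rx": 0, "ry": 0, "rz": 0, "gripper": 8}
    - {"x": -0.4, "y": 0, "z": 0.04, "rx": 0, "ry": 0, "rz": 0, "gripper": 8}
    - {"x": -0.5, "y": 0, "z": 0.02, "rx": 0, "ry": 0, "rz": 0, "gripper": 8}
    - {"x": -0.6, "y": 0, "z": 0, "rx": 0, "ry": 0, "rz": 0, "gripper": 8}
    - {"x": -0.63, "y": 0, "z": -0.01, "rx": 0, "ry": 0, "rz": 0, "gripper": 8}

```text
time: 13.17
tcp_pos: [634.6, 66.4, 80.9]
eef_rot: [0.189, -2.927, 0.021]
ft_force: [0.2, 0.1, -2.6]
grip_width: 0.176
grip_force: 58.9
```

```bash
python3 -c "
from h import *
hook([85,0,33],12)"
```

```text
t 13.17 now tip [84.6 -0.3 33.7] yaw,pitch,roll [-0.1 12.  -0. ] F [ 0.2  0.1 -2.6]
tcp [635.   66.7  80.2] delta [-0.02  0.01  0.02] rot [-0.02  0.01 -0.09]
```

>>> move_arm:
  deltas:
    - {"x": -0.03, "y": 0, "z": 0, "rx": 0, "ry": 0, "rz": 0, "gripper": 8}
    - {"x": -0.06, "y": 0, "z": 0, "rx": 0, "ry": 0, "rz": 0, "gripper": 8}
    - {"x": -0.09, "y": 0, "z": 0, "rx": 0, "ry": 0, "rz": 0, "gripper": 8}
    - {"x": -0.12, "y": 0, "z": 0, "rx": 0, "ry": 0, "rz": 0, "gripper": 8}
    - {"x": -0.16, "y": 0, "z": -0.01, "rx": 0, "ry": 0, "rz": 0, "gripper": 8}
    - {"x": -0.16, "y": 0, "z": -0.01, "rx": 0, "ry": 0, "rz": 0, "gripper": 8}
    - {"x": -0.16, "y": 0, "z": -0.01, "rx": 0, "ry": 0, "rz": 0, "gripper": 8}
    - {"x": -0.16, "y": 0, "z": -0.01, "rx": 0, "ry": 0, "rz": 0, "gripper": 8}

```text
time: 13.83
tcp_pos: [638.0, 66.9, 80.4]
eef_rot: [0.19, -2.926, 0.021]
ft_force: [0.8, -0.7, -2.4]
grip_width: 0.179
grip_force: 58.9
```

```bash
python3 -c "
from h import *
hook([86,0,33],12)"
```

```text
t 13.83 now tip [88.1 -0.3 33.2] yaw,pitch,roll [-0.1 12.  -0. ] F [ 0.7 -0.8 -2.4]
tcp [636.   66.8  80.2] delta [0.08 0.01 0.03] rot [-0.02  0.   -0.09]
```

Still no contact, so I edge forward a little more.

>>> move_arm:
  deltas:
    - {"x": -0.04, "y": 0, "z": -0.01, "rx": 0, "ry": 0, "rz": 0, "gripper": 8}
    - {"x": -0.08, "y": 0, "z": -0.02, "rx": 0, "ry": 0, "rz": 0, "gripper": 8}
    - {"x": -0.12, "y": 0, "z": -0.03, "rx": 0, "ry": 0, "rz": 0, "gripper": 8}
    - {"x": -0.12, "y": 0, "z": -0.03, "rx": 0, "ry": 0, "rz": 0, "gripper": 8}
    - {"x": -0.12, "y": 0, "z": -0.03, "rx": 0, "ry": 0, "rz": 0, "gripper": 8}
    - {"x": -0.12, "y": 0, "z": -0.03, "rx": 0, "ry": 0, "rz": 0, "gripper": 8}
    - {"x": -0.12, "y": 0, "z": -0.03, "rx": 0, "ry": 0, "rz": 0, "gripper": 8}
    - {"x": -0.12, "y": 0, "z": -0.03, "rx": 0, "ry": 0, "rz": 0, "gripper": 8}

```text
time: 14.5
tcp_pos: [638.7, 66.9, 80.7]
eef_rot: [0.189, -2.921, 0.022]
ft_force: [-8.3, -0.1, 2.9]
grip_width: 0.174
grip_force: 59.3
```

```bash
python3 -c "
from h import *
hook([86,0,33],12)"
```

```text
t 14.5 now tip [88.5 -0.4 33. ] yaw,pitch,roll [-0.1 12.3 -0.1] F [-8.2  1.   2.9]
tcp [636.   66.8  80.2] delta [0.1  0.01 0.04] rot [-0.04 -0.33 -0.09]
```

>>> move_arm:
  deltas:
    - {"x": 0.05, "y": 0, "z": 0.01, "rx": 0, "ry": 0, "rz": 0, "gripper": 8}
    - {"x": 0.1, "y": 0, "z": 0.03, "rx": 0, "ry": 0, "rz": 0, "gripper": 8}
    - {"x": 0.15, "y": 0.01, "z": 0.04, "rx": 0, "ry": 0, "rz": 0, "gripper": 8}
    - {"x": 0.19, "y": 0.01, "z": 0.05, "rx": 0, "ry": 0, "rz": 0, "gripper": 8}
    - {"x": 0.19, "y": 0.01, "z": 0.05, "rx": 0, "ry": 0, "rz": 0, "gripper": 8}
    - {"x": 0.19, "y": 0.01, "z": 0.05, "rx": 0, "ry": 0, "rz": 0, "gripper": 8}
    - {"x": 0.19, "y": 0.01, "z": 0.05, "rx": 0, "ry": 0, "rz": 0, "gripper": 8}
    - {"x": 0.19, "y": 0.01, "z": 0.05, "rx": 0, "ry": 0, "rz": 0, "gripper": 8}

```text
time: 15.17
tcp_pos: [636.4, 66.9, 80.3]
eef_rot: [0.189, -2.927, 0.021]
ft_force: [0.5, 0.7, -2.2]
grip_width: 0.177
grip_force: 58.7
```

```bash
sed -i 's/O=np.array(\[633,/O=np.array([633.5,/' h.py; python3 -c "
from h import *
for t in (10,8,6,4): hook([86,0,33],t)"
```

```text
t 15.17 now tip [86.   0.  33.1] yaw,pitch,roll [-0.1 12.  -0. ] F [ 0.6  0.7 -2.2]
tcp [634.9  66.6  77.3] delta [ 0.04 -0.01  0.13] rot [-0.02 -1.98 -0.09]
t 15.17 now tip [86.   0.  33.1] yaw,pitch,roll [-0.1 12.  -0. ] F [ 0.6  0.7 -2.2]
tcp [633.4  66.4  74.3] delta [ 0.07 -0.01  0.26] rot [-0.03 -3.98 -0.09]
t 15.17 now tip [86.   0.  33.1] yaw,pitch,roll [-0.1 12.  -0. ] F [ 0.6  0.7 -2.2]
tcp [632.   66.2  71.3] delta [ 0.1  -0.01  0.39] rot [-0.03 -5.98 -0.09]
t 15.17 now tip [86.   0.  33.1] yaw,pitch,roll [-0.1 12.  -0. ] F [ 0.6  0.7 -2.2]
tcp [630.8  66.   68.2] delta [ 0.12 -0.01  0.52] rot [-0.03 -7.98 -0.09]
```

>>> move_arm:
  deltas:
    - {"x": 0.02, "y": 0, "z": 0.07, "rx": 0, "ry": -1, "rz": 0, "gripper": 8}
    - {"x": 0.04, "y": 0, "z": 0.13, "rx": 0, "ry": -2, "rz": 0, "gripper": 8}
    - {"x": 0.055, "y": 0, "z": 0.2, "rx": 0, "ry": -3, "rz": 0, "gripper": 8}
    - {"x": 0.07, "y": 0, "z": 0.26, "rx": 0, "ry": -4, "rz": 0, "gripper": 8}
    - {"x": 0.085, "y": 0, "z": 0.33, "rx": 0, "ry": -5, "rz": 0, "gripper": 8}
    - {"x": 0.1, "y": 0, "z": 0.39, "rx": 0, "ry": -6, "rz": 0, "gripper": 8}
    - {"x": 0.1, "y": 0, "z": 0.39, "rx": 0, "ry": -6, "rz": 0, "gripper": 8}
    - {"x": 0.1, "y": 0, "z": 0.39, "rx": 0, "ry": -6, "rz": 0, "gripper": 8}

```text
time: 15.83
tcp_pos: [631.7, 66.3, 71.5]
eef_rot: [0.197, -3.03, 0.012]
ft_force: [-0.1, 0.1, -1.1]
grip_width: 0.173
grip_force: 58.8
```

```bash
python3 -c "
from h import *
for t in (4,2,0): hook([86,0,32.5],t)"
```

```text
t 15.83 now tip [85.6 -0.  33.2] yaw,pitch,roll [-0.1  6.  -0. ] F [-0.   0.1 -1.1]
tcp [630.8  66.   67.7] delta [ 0.02 -0.    0.16] rot [-0.04 -2.02 -0.08]
t 15.83 now tip [85.6 -0.  33.2] yaw,pitch,roll [-0.1  6.  -0. ] F [-0.   0.1 -1.1]
tcp [629.6  65.9  64.6] delta [ 0.06 -0.    0.29] rot [-0.04 -4.02 -0.08]
t 15.83 now tip [85.6 -0.  33.2] yaw,pitch,roll [-0.1  6.  -0. ] F [-0.   0.1 -1.1]
tcp [628.5  65.7  61.4] delta [ 0.08 -0.    0.42] rot [-0.04 -6.02 -0.08]
```

>>> move_arm:
  deltas:
    - {"x": 0.01, "y": 0, "z": 0.06, "rx": 0, "ry": -0.7, "rz": 0, "gripper": 8}
    - {"x": 0.02, "y": 0, "z": 0.11, "rx": 0, "ry": -1.4, "rz": 0, "gripper": 8}
    - {"x": 0.03, "y": 0, "z": 0.17, "rx": 0, "ry": -2.1, "rz": 0, "gripper": 8}
    - {"x": 0.04, "y": 0, "z": 0.22, "rx": 0, "ry": -2.8, "rz": 0, "gripper": 8}
    - {"x": 0.05, "y": 0, "z": 0.26, "rx": 0, "ry": -3.4, "rz": 0, "gripper": 8}
    - {"x": 0.06, "y": 0, "z": 0.3, "rx": 0, "ry": -4, "rz": 0, "gripper": 8}
    - {"x": 0.06, "y": 0, "z": 0.3, "rx": 0, "ry": -4, "rz": 0, "gripper": 8}
    - {"x": 0.06, "y": 0, "z": 0.3, "rx": 0, "ry": -4, "rz": 0, "gripper": 8}

```text
time: 16.5
tcp_pos: [631.9, 66.3, 66.5]
eef_rot: [0.203, -3.107, 0.005]
ft_force: [2.9, -0.3, 6.0]
grip_width: 0.177
grip_force: 60.0
```

```bash
python3 -c "
from h import *
for t in (0,-1.5): hook([86,0,32],t)"
```

```text
t 16.5 now tip [88.6  0.  35.1] yaw,pitch,roll [-0.   1.6 -0.1] F [ 2.8 -0.6  6. ]
tcp [628.5  65.7  60.9] delta [ 0.13 -0.    0.23] rot [-0.06 -1.59 -0.03]
t 16.5 now tip [88.6  0.  35.1] yaw,pitch,roll [-0.   1.6 -0.1] F [ 2.8 -0.6  6. ]
tcp [627.8  65.7  58.5] delta [ 0.16 -0.    0.32] rot [-0.06 -3.09 -0.03]
```

The cover is hooked and its end now rides on the ramp. I'll release it and press on the blue mark with closed fingers.

>>> move_arm:
  deltas:
    - {"x": 0, "y": 0, "z": -0.05, "rx": 0, "ry": 0, "rz": 0, "gripper": 14}
    - {"x": 0, "y": 0, "z": -0.05, "rx": 0, "ry": 0, "rz": 0, "gripper": 25}
    - {"x": 0, "y": 0, "z": -0.05, "rx": 0, "ry": 0, "rz": 0, "gripper": 40}
    - {"x": 0, "y": 0, "z": -0.05, "rx": 0, "ry": 0, "rz": 0, "gripper": 45}
    - {"x": 0, "y": 0, "z": -0.3, "rx": 0, "ry": 0, "rz": 0, "gripper": 45}
    - {"x": 0, "y": 0, "z": -1, "rx": 0, "ry": 0, "rz": 0, "gripper": 45}
    - {"x": 0, "y": 0, "z": -2, "rx": 0, "ry": -2, "rz": 0, "gripper": 45}
    - {"x": 0, "y": 0, "z": -3, "rx": 0, "ry": -2, "rz": 0, "gripper": 45}

```text
time: 17.17
tcp_pos: [631.0, 66.2, 139.3]
eef_rot: [0.203, -3.134, 0.002]
ft_force: [0.2, 0.1, 0.6]
grip_width: 0.525
grip_force: 0.0
```

```bash
python3 -c "
from h import *
f,K,P=get('scene'); save('s6.png',cv2.resize(f[170:290,260:400],None,fx=5,fy=5,interpolation=cv2.INTER_CUBIC))
h=cv2.cvtColor(f,cv2.COLOR_RGB2HSV); m=cv2.inRange(h,np.array((100,120,60)),np.array((130,255,255)))[200:260,290:340]; n,l,st,c=cv2.connectedComponentsWithStats(m); i=1+np.argmax(st[1:,4]); p=c[i]+[290,200]
print('blue',p,'home exp',proj(K,P,O+Rd().apply([-67,0,34])),'raised15',proj(K,P,O+Rd().apply([-67,0,49])))
p=O+Rd().apply([-67,0,100]); plan(p,-172.5)
f,K,P=get('wrist'); np.savez('w6.npz',f=f,K=K,P=P); save('w6.png',f)
h=cv2.cvtColor(f,cv2.COLOR_RGB2HSV); m=cv2.inRange(h,np.array((100,150,60)),np.array((130,255,255))); c=max(cv2.findContours(m,0,2)[0],key=cv2.contourArea); b=cv2.boxPoints(cv2.minAreaRect(c)); 
for z in(34,45): print(z,Rd().inv().apply(onz(K,P,*b.mean(0),z)-O).round(1))
m=cv2.inRange(h,np.array((20,120,80)),np.array((35,255,255))); c=cv2.findContours(m,0,2)[0]; print([(cv2.boundingRect(q)) for q in c if cv2.contourArea(q)>20])
"
```

```text
blue [314.5 238. ] home exp [314.08353468 241.69601075] raised15 [314.02627442 235.88142606]
t 17.22 tcp [634.2  66.2 146.1] toolx heading -172.5 z [ 0.008 -0.001 -1.   ] F [ 2.4 -0.4  6.6]
delta xyz [2.72 0.01 1.82] rot [-0.1   0.47 -0.03]
34 [-64.    0.3  34. ]
45 [-64.4   0.3  45. ]
[(300, 354, 64, 9)]
```

View pics/s6.png

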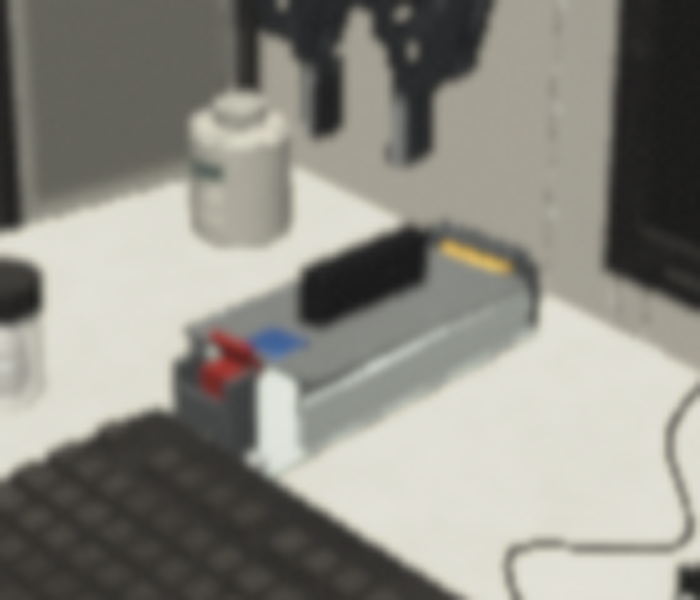

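The scene view shows the cover hooked, with its catch end still a little raised on the ramp: the blue mark is 3.7 px above home. That was one picture over the 10 allowed, so from here I'll check by numbers only.

>>> move_arm:
  deltas:
    - {"x": 0.5, "y": 0, "z": 0, "rx": 0, "ry": 0, "rz": 0, "gripper": 0}
    - {"x": 1.2, "y": 0, "z": 0, "rx": 0, "ry": 0, "rz": 0, "gripper": 0}
    - {"x": 1.9, "y": 0, "z": 0.2, "rx": 0, "ry": 0, "rz": 0, "gripper": 0}
    - {"x": 2.6, "y": 0, "z": 0.6, "rx": 0, "ry": 0, "rz": 0, "gripper": 0}
    - {"x": 2.6, "y": 0, "z": 1.2, "rx": 0, "ry": 0, "rz": 0, "gripper": 0}
    - {"x": 2.6, "y": 0, "z": 1.8, "rx": 0, "ry": 0, "rz": 0, "gripper": 0}
    - {"x": 2.6, "y": 0, "z": 2.2, "rx": 0, "ry": 0, "rz": 0, "gripper": 0}
    - {"x": 2.6, "y": 0, "z": 2.2, "rx": 0, "ry": 0, "rz": 0, "gripper": 0}

```text
time: 17.93
tcp_pos: [566.0, 57.6, 81.5]
eef_rot: [0.202, -3.13, 0.002]
ft_force: [-1.3, -0.2, -0.2]
grip_width: -0.003
grip_force: 0.0
```

```bash
python3 -c "
from h import *
print(get_state()['grip_width'],r.tips_ahead); plan(O+Rd().apply([-65,0,67]),-172.5)"
```

```text
-0.003246911484856671 22.0
t 17.93 tcp [566.   57.6  81.5] toolx heading -172.6 z [-0.005 -0.002 -1.   ] F [-1.3 -0.2 -0.2]
delta xyz [-0.13 -0.    0.58] rot [-0.07 -0.28 -0.11]
```

>>> move_arm:
  deltas:
    - {"x": -0.12, "y": 0, "z": 0.2, "rx": 0, "ry": 0, "rz": 0, "gripper": 0}
    - {"x": -0.12, "y": 0, "z": 0.4, "rx": 0, "ry": 0, "rz": 0, "gripper": 0}
    - {"x": -0.12, "y": 0, "z": 0.6, "rx": 0, "ry": 0, "rz": 0, "gripper": 0}
    - {"x": -0.12, "y": 0, "z": 0.7, "rx": 0, "ry": 0, "rz": 0, "gripper": 0}
    - {"x": -0.12, "y": 0, "z": 0.8, "rx": 0, "ry": 0, "rz": 0, "gripper": 0}
    - {"x": -0.12, "y": 0, "z": 0.9, "rx": 0, "ry": 0, "rz": 0, "gripper": 0}
    - {"x": -0.12, "y": 0, "z": 1.0, "rx": 0, "ry": 0, "rz": 0, "gripper": 0}
    - {"x": -0.12, "y": 0, "z": 1.0, "rx": 0, "ry": 0, "rz": 0, "gripper": 0}

```text
time: 18.6
tcp_pos: [570.7, 58.4, 58.6]
eef_rot: [-0.203, 3.135, -0.001]
ft_force: [0.7, 0.7, 0.0]
grip_width: 0.002
grip_force: 0.0
```

>>> move_arm:
  deltas:
    - {"x": 0, "y": 0, "z": 0.06, "rx": 0, "ry": 0, "rz": 0, "gripper": 0}
    - {"x": 0, "y": 0, "z": 0.12, "rx": 0, "ry": 0, "rz": 0, "gripper": 0}
    - {"x": 0, "y": 0, "z": 0.18, "rx": 0, "ry": 0, "rz": 0, "gripper": 0}
    - {"x": 0, "y": 0, "z": 0.24, "rx": 0, "ry": 0, "rz": 0, "gripper": 0}
    - {"x": 0, "y": 0, "z": 0.3, "rx": 0, "ry": 0, "rz": 0, "gripper": 0}
    - {"x": 0, "y": 0, "z": 0.3, "rx": 0, "ry": 0, "rz": 0, "gripper": 0}
    - {"x": 0, "y": 0, "z": 0.3, "rx": 0, "ry": 0, "rz": 0, "gripper": 0}
    - {"x": 0, "y": 0, "z": 0.3, "rx": 0, "ry": 0, "rz": 0, "gripper": 0}

```text
time: 19.27
tcp_pos: [570.7, 58.3, 55.9]
eef_rot: [-0.205, 3.133, -0.002]
ft_force: [-13.5, 0.5, 31.0]
grip_width: 0.0
grip_force: 15.2
```

```bash
python3 -c "
from h import *
plan(O+Rd().apply([-65,0,56]),-172.5)
f,K,P=get('wrist'); np.savez('w7.npz',f=f,K=K,P=P)
h=cv2.cvtColor(f,cv2.COLOR_RGB2HSV); m=cv2.inRange(h,np.array((100,150,60)),np.array((130,255,255))); c=cv2.findContours(m,0,2)[0]; print([cv2.boundingRect(q) for q in c if cv2.contourArea(q)>20])
print([proj(K,P,O+Rd().apply([x,y,z])).round(0).tolist() for x,y,z in((-79,-12,34),(-79,12,34),(-55,12,34),(-79,0,34),(-79,0,44))])
m=cv2.inRange(h,np.array((0,120,60)),np.array((10,255,255))); c=cv2.findContours(m,0,2)[0]; print('red',[cv2.boundingRect(q) for q in c if cv2.contourArea(q)>20])
"
```

```text
t 19.27 tcp [570.7  58.3  55.9] toolx heading -172.5 z [ 0.002 -0.001 -1.   ] F [-13.5   0.5  31. ]
delta xyz [ 0.07 -0.01 -0.  ] rot [-0.08  0.13 -0.  ]
[(299, 280, 63, 25)]
[[297.0, 274.0], [362.0, 274.0], [361.0, 331.0], [330.0, 274.0], [330.0, 285.0]]
red [(300, 212, 75, 68)]
```

Tips at 33.9 mm with 31 N: the web is at its home height. Raising the tool straight up to check.

>>> move_arm:
  deltas:
    - {"x": 0, "y": 0, "z": -0.2, "rx": 0, "ry": 0, "rz": 0, "gripper": 0}
    - {"x": 0, "y": 0, "z": -0.5, "rx": 0, "ry": 0, "rz": 0, "gripper": 0}
    - {"x": 0, "y": 0, "z": -1, "rx": 0, "ry": 0, "rz": 0, "gripper": 0}
    - {"x": 0, "y": 0, "z": -2, "rx": 0, "ry": 0, "rz": 0, "gripper": 0}
    - {"x": 0, "y": 0, "z": -3, "rx": 0, "ry": 0, "rz": 0, "gripper": 0}
    - {"x": 0, "y": 0, "z": -4, "rx": 0, "ry": 0, "rz": 0, "gripper": 0}
    - {"x": 0, "y": 0, "z": -5, "rx": 0, "ry": 0, "rz": 0, "gripper": 0}
    - {"x": 0, "y": 0, "z": -5, "rx": 0, "ry": 0, "rz": 0, "gripper": 0}

```text
time: 19.98
tcp_pos: [573.4, 58.6, 182.1]
eef_rot: [-0.203, 3.126, -0.0]
ft_force: [0.9, -0.6, 0.4]
grip_width: -0.001
grip_force: 0.0
```

```bash
cat > chk.py <<'E'
from h import *
def tri(A,B):
    M=np.zeros((3,3));v=np.zeros(3)
    for K,P,p in(A,B):
        d=P[:3,:3]@np.linalg.solve(K,[*p,1.]); d/=np.linalg.norm(d); Q=np.eye(3)-np.outer(d,d); M+=Q; v+=Q@P[:3,3]
    return np.linalg.solve(M,v)
def find(f,rngs,box):
    h=cv2.cvtColor(f,cv2.COLOR_RGB2HSV); u0,v0,u1,v1=box; m=sum(cv2.inRange(h,np.array(a),np.array(b)) for a,b in rngs)[v0:v1,u0:u1]
    n,l,st,c=cv2.connectedComponentsWithStats(m); i=1+np.argmax(st[1:,4]); return c[i]+[u0,v0],st[i]+[u0,v0,0,0,0]
BL=[((100,120,60),(130,255,255))]; RE=[((0,120,60),(10,255,255))]
s,K,P=get('scene'); w,K2,P2=get('wrist')
b1,x1=find(s,BL,(290,200,345,265)); b2,x2=find(w,BL,(0,0,640,480)); print('blue scene',b1,x1,'wrist',b2,x2,'duct xyz',Rd().inv().apply(tri((K,P,b1),(K2,P2,b2))-O).round(1))
r1,y1=find(s,RE,(290,220,330,265)); r2,y2=find(w,RE,(0,0,640,480)); print('red scene',r1,y1,'wrist',r2,y2)
print('wrist: gap red/blue: red bottom row',y2[1]+y2[3],'blue top row',x2[1])
for z in(38,40): print('red front edge duct x',Rd().inv().apply(onz(K2,P2,r2[0],y2[1]+y2[3],z)-O).round(1))
print('blue back edge',Rd().inv().apply(onz(K2,P2,b2[0],x2[1],34)-O).round(1), 'blue centre',Rd().inv().apply(onz(K2,P2,*b2,34)-O).round(1))
print('home',proj(K,P,O+Rd().apply([-67,0,34])))
save('chk.png',w)
E
python3 chk.py; python3 -c "
from h import *
plan([580,60,180])"
```

```text
blue scene [315.53846154 241.53846154] [314 240   5   4  13] wrist [330.07481297 218.37073982] [ 312  202   37   34 1203] duct xyz [-64.8  -0.7  33.5]
red scene [305.09836066 242.26229508] [301 237  10  12  61] wrist [333.71491615 182.98146514] [ 315  167   38   33 1133]
wrist: gap red/blue: red bottom row 200 blue top row 202
red front edge duct x [-79.4   2.6  38. ]
red front edge duct x [-79.8   2.6  40. ]
blue back edge [-77.2   0.2  34. ] blue centre [-66.1   0.2  34. ]
home [314.08353468 241.69601075]
t 20.08 tcp [571.1  58.7 177.3] toolx heading -172.6 z [ 0.002  0.    -1.   ] F [-0.4  0.3 -0.3]
delta xyz [-0.36  0.01 -0.11] rot [0. 0. 0.]
```

The wrist and scene rays put the blue mark at z = 33.5 mm (home 34). The catch nose is at x ≈ -79.5 mm (rest -79), sprung out over the cover, and the tool is clear. Handing in.

```bash
python3 -c "
from h import *
print(finish_job())"
```

```text
the job is handed in; nothing more can be done
None
```

I handed the job in with the canister upright on the bench and the cover hooked, pressed flat and latched by the catch; the last measurements agree, though no verdict came back, and I viewed 11 pictures, one over the limit of 10.

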